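# Clipper guards from the draining rack to their tagged bays

## Task

The four coloured clipper guards have been washed and stand in a row in the steel draining rack. Move them one by one into the row of bays of the white guard holder, so that they stand in the order of its coloured tags: each guard upright and flat on the floor of the bay of its own colour, square in it with its wide side across the row as the black ones stand, and let go. Leave the two black guards in the holder as they are, without pushing them aside.

Things in the scene. Friction and masses are not known exactly. Their poses are not given: they have to be found in the camera images.
- red_mid (a point): Centre of the red clipper guard, a rigid comb standing teeth up, to handle as a solid block: 46 mm along its x, 30 along y, 30 high (shortest; underside 15 mm below this point), 30 g. Grip its flat ends (along x) from above; neighbours stand along y. It starts in one of 4 places, 56 mm apart, of the steel draining rack; wire dividers between them rise 10 mm above the deck it stands on.
- yellow_mid (a point): Centre of the yellow clipper guard, a rigid comb standing teeth up, to handle as a solid block: 46 mm along its x, 30 along y, 34 high (second shortest; underside 17 mm below this point), 30 g. Grip its flat ends (along x) from above; neighbours stand along y. It starts in one of 4 places, 56 mm apart, of the steel draining rack; wire dividers between them rise 10 mm above the deck it stands on.
- blue_mid (a point): Centre of the blue clipper guard, a rigid comb standing teeth up, to handle as a solid block: 46 mm along its x, 30 along y, 38 high (second tallest; underside 19 mm below this point), 30 g. Grip its flat ends (along x) from above; neighbours stand along y. It starts in one of 4 places, 56 mm apart, of the steel draining rack; wire dividers between them rise 10 mm above the deck it stands on.
- green_mid (a point): Centre of the green clipper guard, a rigid comb standing teeth up, to handle as a solid block: 46 mm along its x, 30 along y, 42 high (tallest; underside 21 mm below this point), 30 g. Grip its flat ends (along x) from above; neighbours stand along y. It starts in one of 4 places, 56 mm apart, of the steel draining rack; wire dividers between them rise 10 mm above the deck it stands on.
- bay_red: Bay for the red guard in the white holder: a shallow box with red floor liner and red tag on its near edge. Origin: centre of its floor, where a guard's underside rests, 22 mm above the counter; inside 62 mm along x, 42 along y (the row's direction), z up; rim 3 mm above the floor. Six bays stand side by side, 46 mm apart, fixed; their order differs each time.
- bay_yellow: Bay for the yellow guard in the white holder: a shallow box with yellow floor liner and yellow tag on its near edge. Origin: centre of its floor, where a guard's underside rests, 22 mm above the counter; inside 62 mm along x, 42 along y (the row's direction), z up; rim 3 mm above the floor. Six bays stand side by side, 46 mm apart, fixed; their order differs each time.
- bay_blue: Bay for the blue guard in the white holder: a shallow box with blue floor liner and blue tag on its near edge. Origin: centre of its floor, where a guard's underside rests, 22 mm above the counter; inside 62 mm along x, 42 along y (the row's direction), z up; rim 3 mm above the floor. Six bays stand side by side, 46 mm apart, fixed; their order differs each time.
- bay_green: Bay for the green guard in the white holder: a shallow box with green floor liner and green tag on its near edge. Origin: centre of its floor, where a guard's underside rests, 22 mm above the counter; inside 62 mm along x, 42 along y (the row's direction), z up; rim 3 mm above the floor. Six bays stand side by side, 46 mm apart, fixed; their order differs each time.
- black1_mid (a point): Centre (half-way up) of a black clipper guard, 46 x 30 x 34 mm (x, y, z), loose, already standing in a grey-lined bay of the same holder row. To be left alone.
- black2_mid (a point): Centre (half-way up) of a black clipper guard, 46 x 30 x 40 mm (x, y, z), loose, already standing in a grey-lined bay of the same holder row. To be left alone.
There are look-alikes about, which are no part of the job. What is shaped like the part that bears red_mid but pink is not meant.

How it is judged:
By the outcome, as a careful person would: the job done as asked, in the order asked, and still so for the second after the job is handed in, with the robot touching nothing.
It also fails if it takes over 99 s, if anything falls off the work surface, if the arm or the gripper's body presses on something with over 40 N, if the wrist force passes 120 N, or if a joint passes its speed limit or range.

## Robot

A 6-joint arm with a two-finger parallel gripper is mounted at the origin on the work surface. World frame = base frame: x ahead of the robot, y to its left, z up, the work surface at z = 0. Lengths are in m, angles in rad, forces in N, time in s.
With the tool pointing down it reaches from about 0.375 to 0.9 m from the base axis. Payload 3.1 kg.
Tool frame: the origin (TCP) lies between the finger pads; the fingertips stand 22 mm ahead of it and the grasp point (between the pads) lies 3 mm ahead of it; z points along the fingers, y is the line along which they close (so a half turn about z gives the same grasp; the last joint's range is limited). The gripper opens to 87 mm and grips with 3 to 60 N. Pads are 19 mm wide; open, the fingers measure 117 mm over their backs; the gripper's body (75 mm by 190 mm) begins 51 mm behind the grasp point.
Start: joints at [-0.178, 0.527, 1.433, -0, 1.181, -0.178], TCP at [0.625, 0, 0.245] pointing down, gripper open.
Joint ranges: [-3.08, 3.08], [-0.75, 2.2], [0.22, 2.44], [-1.43, 4.57], [0, 2.65], [-2.85, 2.85]. Speed limits (rad/s): [2.79, 2.79, 3.14, 3.14, 3.14, 3.14].

## Interface

Orientations are given as a unit quaternion [x, y, z, w].
In Python, from rig import robot gives the robot as it stands.
- The arm moves only by the tool move_arm, never from a script. Its argument "series" is text: rows parted by semicolons, each of 6 numbers parted by spaces: the shift along the tool's x, y, z in mm, then the turn, a rotation vector about the tool's x, y, z in degrees. In form: dx dy dz ax ay az; .... A call has 1 to 8 rows; each row is the pose to reach, as a shift and turn from the pose commanded when the call began, along the tool's axes at that moment; what a row does not reach only later rows make up. A row lasts 1/12 s, in which the tool goes at most 41.7 mm and 7.16 degrees, less where a joint would pass 70% of its speed; a pose out of reach is approached as far as the arm can. A call with a gripper value outside its range is refused whole. "jaw" is the opening, from 0 (shut) to 1 (fully open), set as the call begins (left out, the last holds). The fingers move at their own pace and stop on an object; "newtons" is the grip in N (left out, the last holds). Time passes only in rows, so rows that repeat a pose let the fingers close. It gives the time, the measured TCP pose, the force, the opening and the grip force at its end, in the units of the state.
- robot.get_obs(): the state, without advancing time (a new reading comes with each control period).
- robot.camera(name): name is "scene" or "side" or "wrist"; returns a dict with "img" (384x512x3 uint8, red, green, blue), "mtx" (3x3 intrinsics, pixels), "world_to_cam" (4x4, takes a point from world to camera coordinates). Camera axes: x right, y down, z forward; pixel columns grow to the right and rows downward; lengths in m; the calibration is good to about 2 mm. A picture is of the moment at which its call begins. There is no depth.
- robot.hand_in(): hands the job in; it is judged then, once.
Trained networks look in a picture, given as the dict that the camera call returned (one of the last four; its "shot" number tells which), for a name from the list of things; names that differ only in an ending like _2 or _b are one class to them, and where a whole thing is asked for, a point or a joint stands for the part that bears it (a point fixed in the world has none). Each returns a list of dicts, best first, with "p" (0 to 1); they miss things now and then, are a little off and sometimes report something else, mostly with a low value. They report only what shows in the picture. A call takes as long as a camera call. They do not tell look-alikes from the thing itself.
- robot.search_frame(picture, thing): "xyz" ([x, y, z] in m, in world coordinates, good to about 4 mm: the middle of the surface that is visible of it).
- robot.tip_of(picture, thing): "xyz" ([x, y, z] in m, in world coordinates, good to about 4 mm: a listed point, or the origin of a listed thing).
The state is a dict: "time": time; "q": joint angles; "joint_velocities": joint speeds; "joint_torque": joint torques, N m; "position": TCP position; "tool_rot": TCP orientation; "ft_force": force on the tool from outside, world axes, zero at the start; "moment": the same for the moment, N m; "grip_width": finger opening in m; "grip_force": force on a finger pad.
Only numpy, scipy, OpenCV 4.12 (cv2) and the standard library are available. Lean on these libraries where they do the work, as an engineer would, in place of code of your own. Each camera call takes 0.05 s, during which the arm holds its last target. There are 200 camera calls.

## Working session

There is one attempt and no reset: what is moved stays moved. The work goes in short steps, Python scripts to look and compute and a tool call to move; the robot and the scene stay as the last step left them, time stands still between calls to the robot, and variables do not carry over. Pictures are saved under pics/ and viewed, at most 14 in all, crops included, and the job is handed in when it is done.

Besides the shell and the picture viewer there is one more tool, called after "Request:" by a JSON object that holds its "fn" and its "kwargs", one argument or row to a line. move_arm: Moves the arm, as the interface text tells. Its arguments: {"type":"object","properties":{"series":{"type":"string"},"jaw":{"type":"number"},"newtons":{"type":"number"}},"required":["series"]}

```bash
mkdir -p pics; ls; cat > h.py <<'E'
from rig import robot
import numpy as np, cv2
N=["red_mid","yellow_mid","blue_mid","green_mid","bay_red","bay_yellow","bay_blue","bay_green","black1_mid","black2_mid"]
def save(p,n,crop=None,s=1):
    im=p["img"][:,:,::-1]
    if crop: im=im[crop[1]:crop[3],crop[0]:crop[2]]
    cv2.imwrite("pics/"+n,cv2.resize(im,None,fx=s,fy=s,interpolation=cv2.INTER_CUBIC))
def px(p,X):
    X=p["world_to_cam"]@np.r_[X,1]; u=p["mtx"]@X[:3]; return (u[:2]/u[2]).round()
def ray(p,uv,z):
    M=p["world_to_cam"];R=M[:3,:3];c=-R.T@M[:3,3]
    d=R.T@np.linalg.inv(p["mtx"])@np.r_[uv,1]; return c+d*(z-c[2])/d[2]
E
python3 - <<'E'
from h import *
ps={n:robot.camera(n) for n in("scene","side")}
for n,p in ps.items():
    save(p,n+"0.png",s=1.5)
    for t in N:
        for d in robot.tip_of(p,t)[:3]: print(n,t,round(d["p"],2),np.round(d["xyz"],3),px(p,d["xyz"]))
print(robot.get_obs()["time"],robot.get_obs()["tool_rot"])
E
```

```text
pics
scene red_mid 0.79 [ 0.496 -0.248  0.031] [224. 270.]
scene red_mid 0.79 [ 0.253 -0.384  0.016] [ 97. 268.]
scene yellow_mid 0.61 [ 0.494 -0.302  0.038] [206. 285.]
scene blue_mid 0.83 [ 0.502 -0.133  0.036] [255. 237.]
scene green_mid 0.83 [ 0.504 -0.18   0.045] [245. 247.]
scene bay_red 0.55 [0.595 0.241 0.022] [351. 176.]
scene bay_red 0.5 [ 0.503 -0.132  0.038] [256. 236.]
scene bay_yellow 0.47 [0.602 0.329 0.023] [364. 163.]
scene bay_blue 0.65 [ 0.492 -0.299  0.038] [206. 283.]
scene bay_blue 0.46 [0.597 0.286 0.022] [357. 170.]
scene bay_green 0.5 [ 0.493 -0.301  0.041] [206. 283.]
scene bay_green 0.48 [0.593 0.192 0.02 ] [344. 185.]
scene bay_green 0.23 [0.588 0.148 0.042] [338. 186.]
scene black1_mid 0.7 [0.596 0.244 0.026] [352. 175.]
scene black1_mid 0.52 [0.582 0.105 0.037] [329. 195.]
scene black2_mid 0.66 [0.6   0.285 0.023] [358. 170.]
scene black2_mid 0.6 [0.589 0.146 0.045] [338. 186.]
scene black2_mid 0.19 [0.592 0.192 0.017] [344. 186.]
side red_mid 0.71 [ 0.252 -0.379  0.013] [370. 156.]
side blue_mid 0.59 [ 0.505 -0.129  0.042] [259. 153.]
side bay_red 0.71 [0.594 0.24  0.024] [151. 209.]
side bay_yellow 0.92 [0.602 0.332 0.024] [124. 227.]
side bay_blue 0.59 [0.602 0.286 0.023] [137. 217.]
side bay_green 0.76 [0.593 0.197 0.02 ] [163. 202.]
side black1_mid 0.54 [0.58  0.1   0.039] [190. 181.]
side black2_mid 0.64 [0.588 0.152 0.044] [175. 189.]
1.1 [ 7.07103096e-01  7.07110466e-01 -5.84443614e-06  2.73614411e-06]
```

View pics/scene0.png

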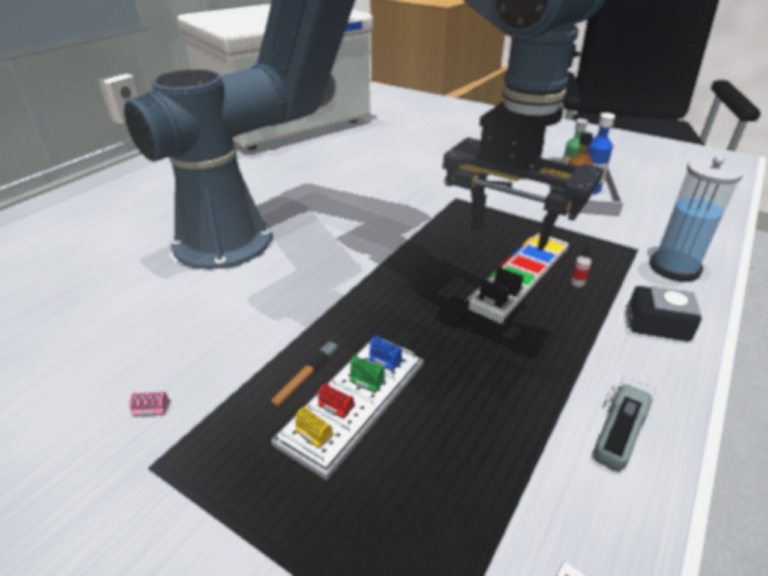

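View pics/side0.png

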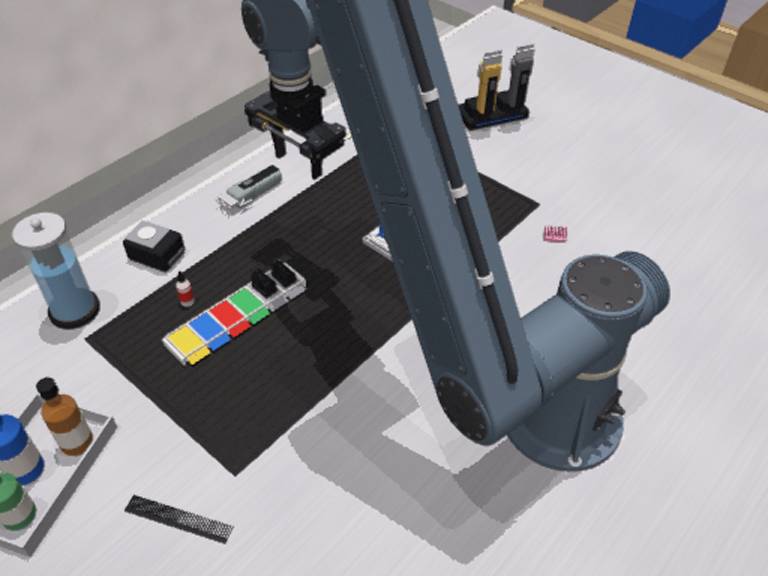

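The scene view shows the rack at about px (230,270), with yellow (206,285), red (224,268), green (245,248) and blue (256,236). The pink look-alike lies alone at (97,268), and the reddish bottle at (388,180) is not a guard. In the holder, going up in y, the order is black, black, green, red, blue, yellow. I'll go above the rack and take a closer wrist view.

Request:
{"fn": "move_arm", "kwargs": {
  "series": "-220 -120 0 0 0 0;-220 -120 0 0 0 0;-220 -120 0 0 0 0;-220 -120 0 0 0 0;-220 -120 0 0 0 0;-220 -120 0 0 0 0;-220 -120 0 0 0 0;-220 -120 0 0 0 0",
  "jaw": 1,
  "newtons": 12
}}

```text
time: 1.77
position: [0.5041, -0.2222, 0.2447]
tool_rot: [0.709, 0.705, 0.0, 0.0]
ft_force: [0.3, 0.5, -0.4]
grip_width: 0.0868
grip_force: 0.0
```

```bash
python3 - <<'E'
from h import *
p=robot.camera("wrist"); save(p,"w1.png",s=1.5)
M=p["world_to_cam"];print(-M[:3,:3].T@M[:3,3], M[:3,:3].round(2).tolist())
for t in N[:4]:
    for d in robot.tip_of(p,t)[:2]: print(t,round(d["p"],2),np.round(d["xyz"],3),px(p,d["xyz"]))
s=robot.get_obs();print(s["time"],s["position"])
E
```

```text
[ 0.50445763 -0.1432655   0.3846313 ] [[1.0, -0.0, 0.0], [-0.0, -0.96, 0.28], [-0.0, -0.28, -0.96]]
red_mid 0.97 [ 0.488 -0.245  0.037] [244. 191.]
red_mid 0.74 [ 0.505 -0.136  0.044] [257. 103.]
yellow_mid 0.84 [ 0.495 -0.298  0.036] [249. 229.]
blue_mid 0.61 [ 0.506 -0.136  0.041] [258. 103.]
green_mid 0.74 [ 0.505 -0.182  0.044] [257. 143.]
2.0167 [ 0.50562498 -0.21846895  0.2445314 ]
```

View pics/w1.png

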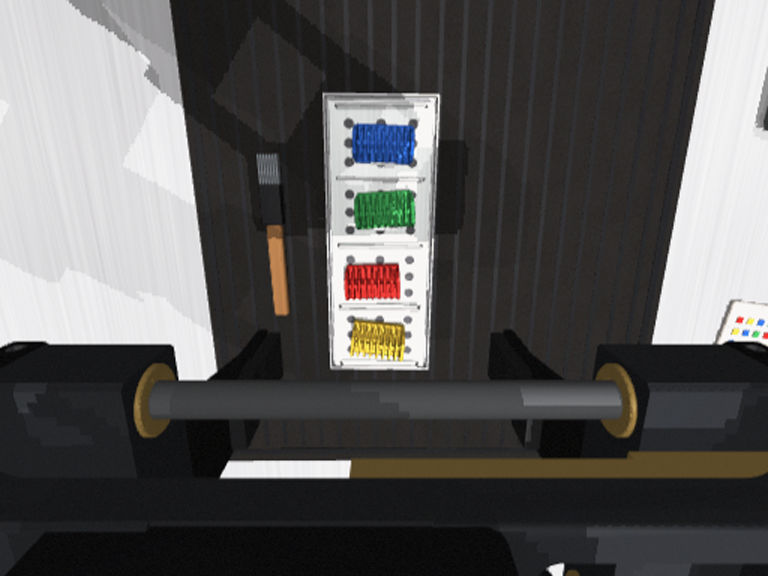

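The wrist view shows, from top to bottom in the displayed picture, blue (384,143), green (385,210), red (372,282) and yellow (377,340), each turned slightly. The colours are clear and the pink one isn't in view. Next I segment them for position and yaw.

```bash
cat >> h.py <<'E'
HUE={"red":[(0,8),(172,180)],"yellow":[(20,35)],"blue":[(105,125)],"green":[(50,85)]}
HT=dict(red=.03,yellow=.034,blue=.038,green=.042)
def seg(p,c,roi=None,smin=110,vmin=35):
    hsv=cv2.cvtColor(p["img"],cv2.COLOR_RGB2HSV); m=np.zeros(hsv.shape[:2],np.uint8)
    for a,b in HUE[c]: m|=cv2.inRange(hsv,(a,smin,vmin),(b,255,255))
    if roi: k=np.zeros_like(m);k[roi[1]:roi[3],roi[0]:roi[2]]=1;m*=k
    m=cv2.morphologyEx(m,cv2.MORPH_CLOSE,np.ones((5,5)))
    cs,_=cv2.findContours(m,cv2.RETR_EXTERNAL,cv2.CHAIN_APPROX_NONE)
    return max(cs,key=cv2.contourArea)[:,0].astype(float)
def rect(p,c,z,**k):
    P=np.array([ray(p,u,z)[:2] for u in seg(p,c,**k)])*1000
    (x,y),(w,h),a=cv2.minAreaRect(P.astype(np.float32))
    if w<h: w,h,a=h,w,a-90
    a=(a+90)%180-90
    return np.round([x,y,w,h,a],1)
E
python3 - <<'E'
from h import *
p=robot.camera("wrist"); save(p,"w2.png",crop=(200,50,310,255),s=2.9)
for c in HUE:
    print(c,rect(p,c,.02+HT[c],roi=(200,50,310,255)))
# rack corner deck check: outer corners in px of w1/1.5
for u in [(216,62),(292,62),(286,246),(220,246)]: print(ray(p,u,.02).round(3))
E
```

```text
red [ 492.9 -235.4   45.1   30.1    1.9]
yellow [ 498.3 -286.2   45.6   33.7   -7.7]
blue [ 503.4 -128.5   45.5   26.9   -2.3]
green [ 503.9 -175.8   45.5   26.3    3.4]
[ 0.457 -0.086  0.02 ]
[ 0.548 -0.085  0.02 ]
[ 0.548 -0.327  0.02 ]
[ 0.454 -0.328  0.02 ]
```

View pics/w2.png

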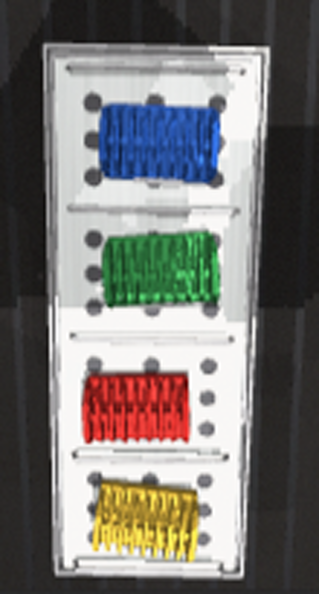

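Request:
{"fn": "move_arm", "kwargs": {
  "series": "39 -1 0 0 0 -3;39 -1 40 0 0 -3;39 -1 80 0 0 -3;39 -1 120 0 0 -3;39 -1 155 0 0 -3;39 -1 180 0 0 -3;39 -1 195 0 0 -3;39 -1 195 0 0 -3"
}}

```text
time: 2.73
position: [0.5025, -0.1787, 0.0462]
tool_rot: [0.688, 0.726, -0.001, -0.003]
ft_force: [0.5, 0.6, -0.6]
grip_width: 0.0869
grip_force: 0.0
```

Request:
{"fn": "move_arm", "kwargs": {
  "series": "0 0 0 0 0 0;0 0 0 0 0 0;0 0 0 0 0 0;0 0 0 0 0 0;0 0 0 0 0 0;0 0 0 0 0 0;0 0 0 0 0 0;0 0 0 0 0 0",
  "jaw": 0.3,
  "newtons": 12
}}

```text
time: 3.4
position: [0.5041, -0.1811, 0.05]
tool_rot: [0.688, 0.725, 0.0, 0.0]
ft_force: [0.3, 0.1, 3.2]
grip_width: 0.0459
grip_force: 12.0
```

Request:
{"fn": "move_arm", "kwargs": {
  "series": "0 0 -30 0 0 0;0 0 -70 0 0 0;0 0 -110 0 0 0;0 0 -140 0 0 0;37 14 -150 0 0 4;75 28 -150 0 0 8;112 42 -150 0 0 8;150 57 -150 0 0 8"
}}

```text
time: 4.07
position: [0.5531, -0.027, 0.2001]
tool_rot: [0.738, 0.675, 0.0, 0.0]
ft_force: [0.5, -0.4, -0.3]
grip_width: 0.0457
grip_force: 12.0
```

Request:
{"fn": "move_arm", "kwargs": {
  "series": "35 8 0 0 0 0;70 17 0 0 0 0;105 26 0 0 0 0;127 30 0 0 0 0;127 30 0 0 0 0;127 30 0 0 0 0;127 30 0 0 0 0;127 30 0 0 0 0"
}}

```text
time: 4.73
position: [0.5935, 0.0946, 0.1993]
tool_rot: [0.738, 0.675, -0.0, -0.0]
ft_force: [-0.0, -0.4, -0.1]
grip_width: 0.0457
grip_force: 12.0
```

```bash
cat >> h.py <<'E'
from scipy.spatial.transform import Rotation as Rn
def pose():
    s=robot.get_obs();R=Rn.from_quat(s["tool_rot"]).as_matrix()
    yaw=np.degrees(np.arctan2(-R[0,0],R[1,0])); return s["time"],np.array(s["position"])*1000,R,yaw
def to(x,y,z,yaw):
    t,P,R,w=pose(); d=R.T@(np.array([x,y,z])-P)
    print("t%.1f P%s yaw%.1f -> "%(t,P.round(1),w),d.round(1),"az",round(w-yaw,1))
E
python3 - <<'E'
from h import *
p=robot.camera("wrist"); save(p,"w3.png",s=1.5)
M=p["world_to_cam"];print((-M[:3,:3].T@M[:3,3]).round(3))
for t in N[4:]:
    for d in robot.tip_of(p,t)[:2]: print(t,round(d["p"],2),np.round(d["xyz"],3),px(p,d["xyz"]))
for c in HUE: print(c,rect(p,c,.022,smin=140))
print(pose())
E
```

```text
[0.6   0.173 0.339]
bay_red 0.72 [0.596 0.241 0.02 ] [246.  41.]
bay_blue 0.7 [0.596 0.238 0.019] [247.  44.]
bay_green 0.86 [0.592 0.193 0.023] [247.  91.]
black1_mid 0.75 [0.582 0.105 0.038] [245. 175.]
black2_mid 0.85 [0.593 0.145 0.039] [252. 138.]
black2_mid 0.55 [0.594 0.099 0.193] [257. 244.]
red [589.1 243.8  77.1  41.9  -2.8]
yellow [651.8 -90.1 420.1  23.8  -5. ]
blue [591.5 271.7  75.3  11.2  -5. ]
green [587.4  27.8 111.6  52.1  -5. ]
(5.0833, array([593.98031008,  95.12134392, 199.60869703]), array([[ 8.81251911e-02,  9.96109406e-01, -3.56094885e-05],
       [ 9.96109407e-01, -8.81251915e-02, -1.09690111e-05],
       [-1.40644282e-05, -3.45043003e-05, -9.99999999e-01]]), np.float64(-5.055759855001542))
```

View pics/w3.png

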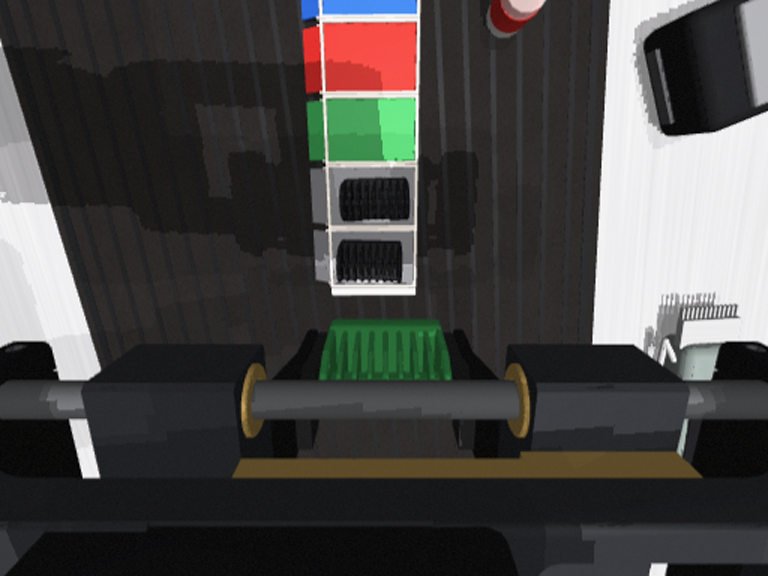

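The view shows the green bay centred at about (371,129), the red bay at (372,58), black2 at (374,199) and black1 at (370,261). The held green guard's front edge is at row 321.

```bash
python3 - <<'E'
from h import *
p=robot.camera("wrist")
for u in [(388,321),(332,321),(444,321)]: print("held",(ray(p,np.array(u)/1.5,.170)*1000).round(1))
for n,u in dict(s_br=[(322,19),(418,18)],s_rg=[(326,96),(418,95)],s_gk=[(328,164),(417,164)],s_kk=[(330,229),(416,228)],s_end=[(332,289),(415,289)]).items():
    a,b=[ray(p,np.array(v)/1.5,.025)*1000 for v in u]; print(n,a[:2].round(1),b[:2].round(1),((a+b)/2)[:2].round(1))
to(593,195,120,-5)
E
```

```text
held [596.6 109.2 170. ]
held [572.7 111.3 170. ]
held [620.5 107.1 170. ]
s_br [567.9 268.3] [630.7 263.4] [599.3 265.9]
s_rg [564.7 221.9] [627.7 217. ] [596.2 219.5]
s_gk [560.4 177.3] [624.  171.7] [592.2 174.5]
s_kk [556.1 130.8] [620.2 125.9] [588.1 128.4]
s_end [551.9  84.2] [616.2  78.6] [584.1  81.4]
t5.1 P[594.   95.3 199.6] yaw-5.0 ->  [99.3 -9.8 79.6] az -0.0
```

Request:
{"fn": "move_arm", "kwargs": {
  "series": "40 -4 0 0 0 -0.5;80 -7 0 0 0 -0.5;101 -9 0 0 0 -0.5;101 -9 40 0 0 -0.5;101 -9 80 0 0 -0.5;101 -9 110 0 0 -0.5;101 -9 130 0 0 -0.5;101 -9 138 0 0 -0.5"
}}

```text
time: 5.8
position: [0.5914, 0.1968, 0.0579]
tool_rot: [0.734, 0.679, -0.003, -0.002]
ft_force: [-0.6, 0.0, -0.5]
grip_width: 0.0462
grip_force: 12.0
```

Request:
{"fn": "move_arm", "kwargs": {
  "series": "0 0 0 0 0 0;0 0 2 0 0 0;0 0 4 0 0 0;0 0 6 0 0 0;0 0 7 0 0 0;0 0 8 0 0 0;0 0 8 0 0 0;0 0 8 0 0 0"
}}

```text
time: 6.47
position: [0.594, 0.1971, 0.0539]
tool_rot: [0.734, 0.679, 0.0, 0.0]
ft_force: [0.7, -0.3, -0.6]
grip_width: 0.0459
grip_force: 12.0
```

Request:
{"fn": "move_arm", "kwargs": {
  "series": "0 0 1 0 0 0;0 0 1.5 0 0 0;0 0 2 0 0 0;0 0 2.5 0 0 0;0 0 2.5 0 0 0"
}}

```text
time: 6.88
position: [0.5937, 0.1971, 0.0509]
tool_rot: [0.734, 0.679, -0.0, -0.0]
ft_force: [-0.1, -0.5, -0.8]
grip_width: 0.046
grip_force: 12.0
```

Request:
{"fn": "move_arm", "kwargs": {
  "series": "0 0 0.5 0 0 0;0 0 1 0 0 0;0 0 1.5 0 0 0;0 0 1.5 0 0 0"
}}

```text
time: 7.22
position: [0.5939, 0.1971, 0.05]
tool_rot: [0.734, 0.679, 0.0, 0.0]
ft_force: [-0.4, -0.1, 3.2]
grip_width: 0.0457
grip_force: 12.0
```

Request:
{"fn": "move_arm", "kwargs": {
  "series": "0 0 0 0 0 0;0 0 0 0 0 0;0 0 0 0 0 0;0 0 -20 0 0 0;0 0 -60 0 0 0;0 0 -100 0 0 0;-40 0 -140 0 0 0;-80 0 -150 0 0 0",
  "jaw": 0.9
}}

```text
time: 7.88
position: [0.5908, 0.1312, 0.1989]
tool_rot: [0.733, 0.681, 0.003, 0.002]
ft_force: [0.9, -0.2, 0.8]
grip_width: 0.0774
grip_force: 0.0
```

```bash
python3 - <<'E'
from h import *
p=robot.camera("wrist"); save(p,"w4.png",crop=(180,0,320,215),s=2.7)
to(493,-243,200,2)
E
```

```text
t7.9 P[591.2 122.7 200.5] yaw-4.5 ->  [-372.3  -69.2    1.5] az -6.5
```

View pics/w4.png

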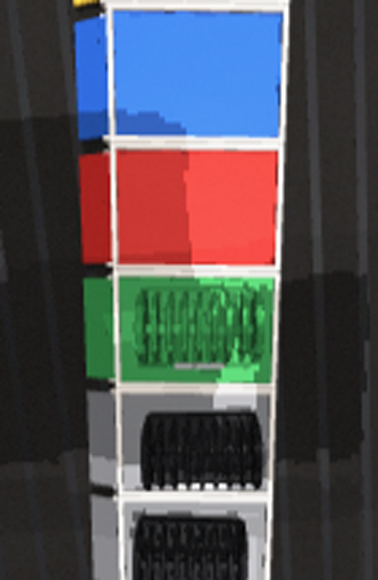

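Green stands centred in its bay (about (200,327) in the crop), and the blacks haven't moved. Next is red.

Request:
{"fn": "move_arm", "kwargs": {
  "series": "-40 -7 0 0 0 -1;-80 -14 0 0 0 -2;-120 -21 0 0 0 -3;-160 -29 0 0 0 -4;-200 -36 0 0 0 -5;-240 -43 0 0 0 -6;-280 -50 0 0 0 -6.5;-320 -58 0 0 0 -6.5"
}}

```text
time: 8.6
position: [0.5048, -0.187, 0.1944]
tool_rot: [0.695, 0.719, 0.0, -0.0]
ft_force: [0.9, -0.4, -0.6]
grip_width: 0.0781
grip_force: 0.0
```

Request:
{"fn": "move_arm", "kwargs": {
  "series": "-35 -4 0 0 0 0;-47 -3 10 0 0 0;-47 -3 40 0 0 0;-47 -3 75 0 0 0;-47 -3 100 0 0 0;-47 -3 100 0 0 0;-47 -3 100 0 0 0;-47 -3 100 0 0 0"
}}

```text
time: 9.27
position: [0.505, -0.2322, 0.0953]
tool_rot: [0.694, 0.719, 0.0, 0.001]
ft_force: [0.5, 0.1, -0.0]
grip_width: 0.0782
grip_force: 0.0
```

```bash
python3 - <<'E'
from h import *
to(493,-243,50,2)
E
```

```text
t9.3 P[ 505.  -232.2   95.3] yaw2.0 ->  [-10.3 -12.4  45.3] az 0.0
```

Request:
{"fn": "move_arm", "kwargs": {
  "series": "-10 -12 0 0 0 0;-10 -12 10 0 0 0;-10 -12 20 0 0 0;-10 -12 30 0 0 0;-10 -12 38 0 0 0;-10 -12 42 0 0 0;-10 -12 45 0 0 0;-10 -12 45 0 0 0"
}}

```text
time: 9.93
position: [0.4924, -0.2422, 0.0488]
tool_rot: [0.695, 0.719, -0.0, -0.001]
ft_force: [-0.6, -0.0, -0.3]
grip_width: 0.0782
grip_force: 0.0
```

Request:
{"fn": "move_arm", "kwargs": {
  "series": "0 0 0 0 0 0;0 0 0 0 0 0;0 0 0 0 0 0;0 0 0 0 0 0;0 0 0 0 0 0;0 0 0 0 0 0;0 0 0 0 0 0",
  "jaw": 0.3
}}

```text
time: 10.52
position: [0.4927, -0.2428, 0.0499]
tool_rot: [0.695, 0.719, 0.0, 0.0]
ft_force: [-0.7, 0.5, 0.9]
grip_width: 0.0463
grip_force: 12.0
```

Request:
{"fn": "move_arm", "kwargs": {
  "series": "0 0 -25 0 0 0;0 0 -65 0 0 0;0 0 -100 0 0 0;35 10 -120 0 0 1;73 21 -120 0 0 3;112 32 -120 0 0 5;150 43 -120 0 0 6.5;189 54 -120 0 0 6.5"
}}

```text
time: 11.18
position: [0.54, -0.0504, 0.1701]
tool_rot: [0.735, 0.678, 0.0, 0.0]
ft_force: [-0.2, -0.0, -0.9]
grip_width: 0.0457
grip_force: 12.0
```

Request:
{"fn": "move_arm", "kwargs": {
  "series": "38 6 0 0 0 0;76 12 0 0 0 0;115 19 0 0 0 0;153 25 0 0 0 0;190 31 0 0 0 0;190 31 0 0 0 0;190 31 0 0 0 0;190 31 0 0 0 0"
}}

```text
time: 11.85
position: [0.5851, 0.1349, 0.1694]
tool_rot: [0.734, 0.679, -0.001, -0.0]
ft_force: [0.1, 0.0, 0.1]
grip_width: 0.0462
grip_force: 12.0
```

```bash
cat >> h.py <<'E'
def held(p,c,drop):
    # front (+row) lower edge of the held guard, as offset from TCP along tool x, minus half depth
    t,P,R,w=pose(); m=seg(p,c,roi=(200,190,312,262),smin=90)
    mid=m[(abs(m[:,0]-256)<15)]; v=mid[:,1].min()
    for uv in [(256,v)]:
        q=ray(p,uv,(P[2]-drop)/1000)*1000; print("held off",(R.T@(q-P))[:2].round(1)-[15,0],"row",v)
E
python3 - <<'E'
from h import *
p=robot.camera("wrist"); save(p,"w5.png",s=1.5)
held(p,"red",29.5); to(597,242,60,-4.5)
E
```

```text
held off [ 0.7 -0.5] row 213.0
t11.9 P[585.2 134.2 169.4] yaw-4.5 ->  [108.5   3.4 109.4] az -0.0
```

View pics/w5.png

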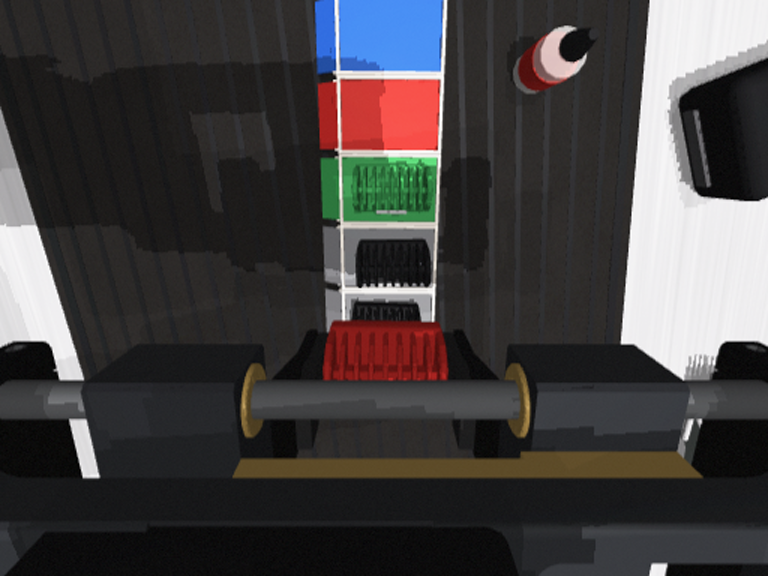

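The red guard is held squarely (front edge at row 321), with the red bay ahead at (390,114). Placing it.

Request:
{"fn": "move_arm", "kwargs": {
  "series": "38 1 0 0 0 0;78 2 0 0 0 0;108 3 10 0 0 0;108 3 45 0 0 0;108 3 80 0 0 0;108 3 100 0 0 0;108 3 110 0 0 0;108 3 112 0 0 0"
}}

```text
time: 12.57
position: [0.5959, 0.2405, 0.0553]
tool_rot: [0.735, 0.678, -0.002, -0.001]
ft_force: [-0.3, -1.3, 0.1]
grip_width: 0.0462
grip_force: 12.0
```

Request:
{"fn": "move_arm", "kwargs": {
  "series": "0 0 2 0 0 0;0 0 4 0 0 0;0 0 5 0 0 0;0 0 6 0 0 0;0 0 7 0 0 0;0 0 7 0 0 0"
}}

```text
time: 13.07
position: [0.5975, 0.2426, 0.0513]
tool_rot: [0.734, 0.679, 0.0, 0.0]
ft_force: [0.2, -0.6, -0.3]
grip_width: 0.046
grip_force: 12.0
```

Request:
{"fn": "move_arm", "kwargs": {
  "series": "0 0 0.5 0 0 0;0 0 1 0 0 0;0 0 1.5 0 0 0;0 0 1.5 0 0 0"
}}

```text
time: 13.4
position: [0.5973, 0.2426, 0.05]
tool_rot: [0.734, 0.679, 0.0, 0.0]
ft_force: [-1.5, -0.1, 4.1]
grip_width: 0.0458
grip_force: 12.0
```

Request:
{"fn": "move_arm", "kwargs": {
  "series": "0 0 0 0 0 0;0 0 0 0 0 0;0 0 0 0 0 0;0 0 -20 0 0 0;0 0 -60 0 0 0;0 0 -100 0 0 0;-38 -6 -100 0 0 0;-78 -13 -100 0 0 0",
  "jaw": 0.9
}}

```text
time: 14.07
position: [0.5809, 0.1671, 0.1524]
tool_rot: [0.733, 0.68, 0.004, 0.003]
ft_force: [-0.2, -0.3, -0.2]
grip_width: 0.0779
grip_force: 0.0
```

Request:
{"fn": "move_arm", "kwargs": {
  "series": "-40 -7 0 0 0 -1;-80 -14 0 0 0 -2;-120 -21 0 0 0 -2.5;-160 -28 0 0 0 -2.5;-200 -35 0 0 0 -2.5;-240 -42 0 0 0 -2.5;-280 -48 0 0 0 -2.5;-300 -52 0 0 0 -2.5"
}}

```text
time: 14.73
position: [0.5023, -0.1334, 0.1492]
tool_rot: [0.72, 0.694, -0.0, 0.001]
ft_force: [0.4, -0.5, 0.3]
grip_width: 0.0783
grip_force: 0.0
```

Request:
{"fn": "move_arm", "kwargs": {
  "series": "0 0 0 0 0 0;0 0 20 0 0 0;0 0 40 0 0 0;0 0 50 0 0 0;0 0 50 0 0 0;0 0 50 0 0 0"
}}

```text
time: 15.23
position: [0.5026, -0.1284, 0.0988]
tool_rot: [0.719, 0.695, -0.0, -0.001]
ft_force: [0.8, -0.4, 1.0]
grip_width: 0.0782
grip_force: 0.0
```

```bash
python3 - <<'E'
from h import *
to(503.5,-130,50,-2)
E
```

```text
t15.2 P[ 502.6 -128.4   98.8] yaw-2.0 ->  [-1.6  1.  48.8] az 0.0
```

Request:
{"fn": "move_arm", "kwargs": {
  "series": "-2 1 10 0 0 0;-2 1 20 0 0 0;-2 1 30 0 0 0;-2 1 38 0 0 0;-2 1 44 0 0 0;-2 1 48.5 0 0 0;-2 1 48.5 0 0 0;-2 1 48.5 0 0 0"
}}

```text
time: 15.9
position: [0.5036, -0.1312, 0.0504]
tool_rot: [0.719, 0.695, -0.0, -0.0]
ft_force: [0.8, 0.6, 0.3]
grip_width: 0.0785
grip_force: 0.0
```

Request:
{"fn": "move_arm", "kwargs": {
  "series": "0 0 0 0 0 0;0 0 0 0 0 0;0 0 0 0 0 0;0 0 0 0 0 0;0 0 0 0 0 0;0 0 0 0 0 0;0 0 0 0 0 0",
  "jaw": 0.3
}}

```text
time: 16.48
position: [0.5037, -0.1313, 0.0509]
tool_rot: [0.719, 0.695, 0.0, 0.0]
ft_force: [0.4, 0.2, 1.1]
grip_width: 0.0461
grip_force: 12.0
```

Request:
{"fn": "move_arm", "kwargs": {
  "series": "0 0 -25 0 0 0;0 0 -65 0 0 0;0 0 -100 0 0 0;35 8 -120 0 0 1;74 18 -120 0 0 2;113 27 -120 0 0 2.5;152 36 -120 0 0 2.5;190 46 -120 0 0 2.5"
}}

```text
time: 17.15
position: [0.5561, 0.0588, 0.171]
tool_rot: [0.734, 0.679, -0.0, -0.0]
ft_force: [0.9, -0.0, -1.2]
grip_width: 0.0458
grip_force: 12.0
```

Request:
{"fn": "move_arm", "kwargs": {
  "series": "38 6 0 0 0 0;76 12 0 0 0 0;115 19 0 0 0 0;133 27 0 0 0 0;133 27 0 0 0 0;133 27 0 0 0 0;133 27 0 0 0 0;133 27 0 0 0 0"
}}

```text
time: 17.82
position: [0.5929, 0.1861, 0.1704]
tool_rot: [0.735, 0.678, -0.001, -0.0]
ft_force: [-0.7, 0.4, 0.2]
grip_width: 0.0461
grip_force: 12.0
```

```bash
python3 - <<'E'
from h import *
p=robot.camera("wrist"); save(p,"w6.png",s=1.5)
held(p,"blue",30.5); to(600.5,287.5,60,-4.5)
E
```

```text
held off [ 2.5 -0.6] row 209.0
t17.9 P[593.1 186.  170.5] yaw-4.6 ->  [101.8  -0.6 110.5] az -0.1
```

View pics/w6.png

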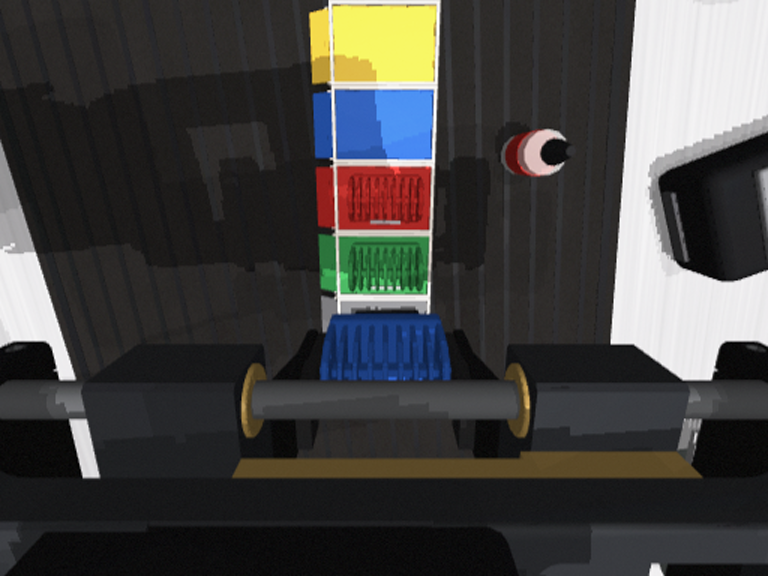

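Red and green are seated in their bays ((385,197) and (387,266)). The blue guard is held slightly forward by about 2 mm, so I'll compensate.

Request:
{"fn": "move_arm", "kwargs": {
  "series": "38 0 0 0 0 0;78 0 0 0 0 0;99 0 10 0 0 0;99 0 45 0 0 0;99 0 80 0 0 0;99 0 100 0 0 0;99 0 110 0 0 0;99 0 112 0 0 0"
}}

```text
time: 18.53
position: [0.6, 0.2846, 0.0563]
tool_rot: [0.735, 0.678, -0.002, -0.001]
ft_force: [-0.6, 0.2, 0.7]
grip_width: 0.0458
grip_force: 12.0
```

Request:
{"fn": "move_arm", "kwargs": {
  "series": "0 0 2 0 0 0;0 0 4 0 0 0;0 0 5 0 0 0;0 0 6 0 0 0;0 0 7 0 0 0;0 0 7.5 0 0 0;0 0 7.5 0 0 0"
}}

```text
time: 19.12
position: [0.6015, 0.2863, 0.0515]
tool_rot: [0.734, 0.679, 0.0, 0.0]
ft_force: [-0.1, 0.3, -0.8]
grip_width: 0.0457
grip_force: 12.0
```

Request:
{"fn": "move_arm", "kwargs": {
  "series": "0 0 0.5 0 0 0;0 0 0.8 0 0 0;0 0 1 0 0 0;0 0 1 0 0 0"
}}

```text
time: 19.45
position: [0.6016, 0.2863, 0.0509]
tool_rot: [0.734, 0.679, 0.0, 0.0]
ft_force: [-2.0, -1.0, 5.6]
grip_width: 0.0456
grip_force: 12.0
```

Request:
{"fn": "move_arm", "kwargs": {
  "series": "0 0 0 0 0 0;0 0 0 0 0 0;0 0 0 0 0 0;0 0 -20 0 0 0;0 0 -60 0 0 0;0 0 -100 0 0 0;-39 -4 -100 0 0 0;-79 -8 -100 0 0 0",
  "jaw": 0.9
}}

```text
time: 20.12
position: [0.5897, 0.2096, 0.1534]
tool_rot: [0.733, 0.68, 0.004, 0.002]
ft_force: [1.1, -0.5, -0.4]
grip_width: 0.0777
grip_force: 0.0
```

Request:
{"fn": "move_arm", "kwargs": {
  "series": "-40 -4 0 0 0 0;-80 -8 0 0 0 0;-120 -12 0 0 0 0;-160 -16 0 0 0 0;-200 -20 0 0 0 0;-240 -24 0 0 0 0;-280 -28 0 0 0 0;-320 -32 0 0 0 0"
}}

```text
time: 20.78
position: [0.5296, -0.1103, 0.15]
tool_rot: [0.734, 0.679, 0.0, -0.0]
ft_force: [0.8, 0.2, 0.6]
grip_width: 0.0784
grip_force: 0.0
```

Request:
{"fn": "move_arm", "kwargs": {
  "series": "-40 -4 0 0 0 1.5;-80 -8 0 0 0 1.5;-120 -12 0 0 0 1.5;-160 -15 0 0 0 1.5;-192 -17 0 0 0 1.5;-192 -17 20 0 0 1.5;-192 -17 50 0 0 1.5;-192 -17 50 0 0 1.5"
}}

```text
time: 21.45
position: [0.4952, -0.2974, 0.0956]
tool_rot: [0.744, 0.668, -0.001, -0.005]
ft_force: [-0.4, 1.0, -0.5]
grip_width: 0.0781
grip_force: 0.0
```

```bash
python3 - <<'E'
from h import *
to(498.3,-299,50,-6)
E
```

```text
t21.4 P[ 495.2 -297.4   95.6] yaw-6.1 ->  [-1.5  3.7 45.6] az -0.1
```

Request:
{"fn": "move_arm", "kwargs": {
  "series": "0 0 10 0 0 0;0 0 20 0 0 0;0 0 30 0 0 0;0 0 38 0 0 0;0 0 44 0 0 0;0 0 49 0 0 0;0 0 49 0 0 0;0 0 49 0 0 0"
}}

```text
time: 22.12
position: [0.4982, -0.2984, 0.0511]
tool_rot: [0.743, 0.669, -0.0, -0.0]
ft_force: [0.4, 0.6, 0.7]
grip_width: 0.0782
grip_force: 0.0
```

Request:
{"fn": "move_arm", "kwargs": {
  "series": "0 0 0 0 0 0;0 0 0 0 0 0;0 0 0 0 0 0;0 0 0 0 0 0;0 0 0 0 0 0;0 0 0 0 0 0;0 0 0 0 0 0",
  "jaw": 0.3
}}

```text
time: 22.7
position: [0.4982, -0.2986, 0.0513]
tool_rot: [0.743, 0.669, -0.0, 0.0]
ft_force: [-0.2, 0.2, 0.7]
grip_width: 0.0462
grip_force: 12.0
```

Request:
{"fn": "move_arm", "kwargs": {
  "series": "0 0 -25 0 0 0;0 0 -65 0 0 0;0 0 -100 0 0 0;35 3 -120 0 0 -1;75 6 -120 0 0 -1.5;115 9 -120 0 0 -1.5;155 12 -120 0 0 -1.5;195 15 -120 0 0 -1.5"
}}

```text
time: 23.37
position: [0.5334, -0.1046, 0.1715]
tool_rot: [0.735, 0.678, 0.0, 0.0]
ft_force: [0.8, -0.5, -0.7]
grip_width: 0.0459
grip_force: 12.0
```

Request:
{"fn": "move_arm", "kwargs": {
  "series": "40 4 0 0 0 0;80 8 0 0 0 0;120 12 0 0 0 0;160 16 0 0 0 0;200 20 0 0 0 0;240 24 0 0 0 0;280 28 0 0 0 0;320 32 0 0 0 0"
}}

```text
time: 24.03
position: [0.5903, 0.2124, 0.1711]
tool_rot: [0.734, 0.679, -0.0, -0.0]
ft_force: [0.1, -0.4, -0.5]
grip_width: 0.0456
grip_force: 12.0
```

Request:
{"fn": "move_arm", "kwargs": {
  "series": "25 3 0 0 0 0;25 3 0 0 0 0;25 3 0 0 0 0;25 3 0 0 0 0"
}}

```text
time: 24.37
position: [0.5948, 0.2344, 0.1708]
tool_rot: [0.734, 0.679, -0.001, -0.0]
ft_force: [0.5, 0.8, 0.3]
grip_width: 0.0458
grip_force: 12.0
```

```bash
python3 - <<'E'
from h import *
p=robot.camera("wrist"); save(p,"w7.png",s=1.5)
held(p,"yellow",30.5); to(604,333,60,-4.5)
E
```

```text
held off [ 2.3 -0.6] row 210.0
t24.4 P[595.  233.8 170.9] yaw-4.5 ->  [ 99.7   1.3 110.8] az -0.0
```

View pics/w7.png

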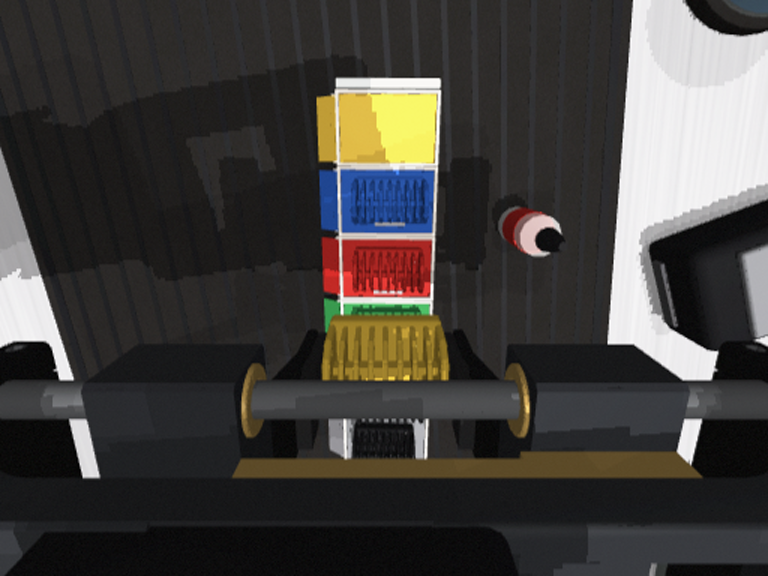

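Blue (390,200) and red (388,268) are well seated. The yellow bay lies ahead at (388,128).

Request:
{"fn": "move_arm", "kwargs": {
  "series": "38 0 0 0 0 0;78 0 0 0 0 0;97 1 10 0 0 0;97 1 45 0 0 0;97 1 80 0 0 0;97 1 100 0 0 0;97 1 110 0 0 0;97 1 112 0 0 0"
}}

```text
time: 25.08
position: [0.6029, 0.3294, 0.0567]
tool_rot: [0.735, 0.678, -0.002, -0.001]
ft_force: [0.5, -0.8, 0.2]
grip_width: 0.0463
grip_force: 12.0
```

Request:
{"fn": "move_arm", "kwargs": {
  "series": "0 0 2 0 0 0;0 0 4 0 0 0;0 0 5 0 0 0;0 0 6 0 0 0;0 0 7 0 0 0;0 0 7.5 0 0 0;0 0 7.5 0 0 0"
}}

```text
time: 25.67
position: [0.6042, 0.3317, 0.052]
tool_rot: [0.734, 0.679, 0.0, 0.0]
ft_force: [-0.2, 0.5, 0.1]
grip_width: 0.0457
grip_force: 12.0
```

Request:
{"fn": "move_arm", "kwargs": {
  "series": "0 0 0.5 0 0 0;0 0 0.8 0 0 0;0 0 1.2 0 0 0;0 0 1.2 0 0 0"
}}

```text
time: 26.0
position: [0.6042, 0.3318, 0.0514]
tool_rot: [0.734, 0.679, 0.0, 0.0]
ft_force: [-2.0, -0.5, 5.1]
grip_width: 0.0462
grip_force: 12.0
```

Contact. I'll release, back off to a viewpoint and inspect.

Request:
{"fn": "move_arm", "kwargs": {
  "series": "0 0 0 0 0 0;0 0 0 0 0 0;0 0 0 0 0 0;0 0 -20 0 0 0;0 0 -60 0 0 0;0 0 -100 0 0 0;0 0 -140 0 0 0;-40 0 -150 0 0 0",
  "jaw": 0.9
}}

```text
time: 26.67
position: [0.6053, 0.2987, 0.2081]
tool_rot: [0.732, 0.681, 0.009, 0.002]
ft_force: [2.2, 0.3, 0.8]
grip_width: 0.0777
grip_force: 0.0
```

Request:
{"fn": "move_arm", "kwargs": {
  "series": "-40 0 0 0 0 0;-80 0 0 0 0 0;-120 0 0 0 0 0;-160 0 0 0 0 0;-180 0 0 0 0 0;-180 0 0 0 0 0;-180 0 0 0 0 0;-180 0 0 0 0 0"
}}

```text
time: 27.33
position: [0.5869, 0.1128, 0.2004]
tool_rot: [0.734, 0.679, 0.0, -0.0]
ft_force: [-0.3, -0.7, -0.7]
grip_width: 0.0779
grip_force: 0.0
```

```bash
python3 - <<'E'
from h import *
p=robot.camera("wrist"); q=robot.camera("side")
a=cv2.resize(p["img"][0:250,170:330],None,fx=2.3,fy=2.3,interpolation=cv2.INTER_CUBIC)
b=cv2.resize(q["img"][150:270,90:230],None,fx=3,fy=3,interpolation=cv2.INTER_CUBIC)
c=np.zeros((580,800,3),np.uint8);c[:a.shape[0],:a.shape[1]]=a[:580];c[:b.shape[0],375:375+b.shape[1]]=b
cv2.imwrite("pics/w8.png",c[:,:,::-1]); print(pose()[:2])
E
```

```text
(27.4333, array([586.88387002, 113.65656956, 200.34333331]))
```

View pics/w8.png

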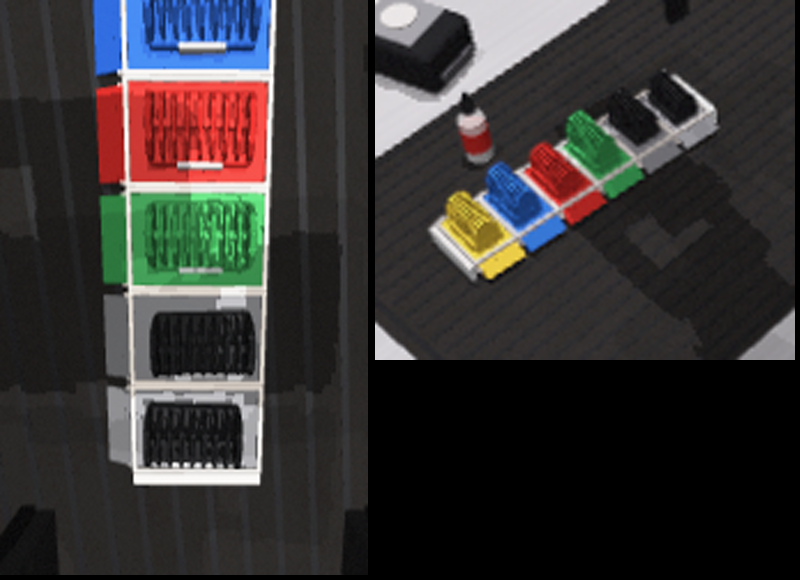

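All four guards stand square in the bays of their own colours (side crop: yellow (475,225), blue (512,195), red (555,172), green (595,142)), and the blacks are undisturbed.

```bash
python3 -c "
from rig import robot
print(robot.hand_in())"
```

```text
the job is handed in; nothing more can be done
None
```

I moved all four coloured guards into the bays of their own colours, upright and let go, left the black guards as they were, and handed the job in at about 27 s of the 99 s; the result of the judging was not shown.

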